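# Set the drip tray's spout over the sink

## Robot

A 7-joint arm with a two-finger parallel gripper is mounted at the origin on a cart in front of the work surface, level with it; the furniture and walls round the work are solid. World frame = base frame: x ahead of the robot, y to its left, z up, the work surface at z = 0. Lengths are in m, angles in rad, forces in N, time in s.
With the tool pointing down it reaches from about 0.425 to 0.875 m from the base axis. Payload 4.7 kg.
Tool frame: the origin (TCP) lies midway between the tips of the shut fingers; the grasp point (between the pads) lies 19 mm behind it (r.hold_point_z is the distance from the TCP to the grasp point, in m); z points along the fingers, y is the line along which they close (so a half turn about z gives the same grasp; the last joint's range is limited). The gripper opens to 85 mm and grips with 20 to 120 N. Pads are 22 mm wide; open, the fingers measure 114 mm over their backs; the gripper's body (76 mm by 85 mm) begins 54 mm behind the grasp point. The pads swing forward as they close: fully open they stand 13 mm farther back than shut.
Start: joints at [1.323, 0.321, -0.07, 1.45, 0.023, 1.371, -0.057], TCP at [0.168, -0.628, 0.231] pointing down, gripper open.
Joint ranges: [-2.86, 2.86], [-0.3, 2.09], [-1.38, 1.24], [0.06, 2.45], [-1.56, 4.7], [0.09, 2.05], [-2.69, 2.69]. Speed limits (rad/s): [2.57, 2.57, 3.14, 3.14, 3.14, 3.14, 3.14].

## Interface

Orientations are given as a rotation vector (axis times angle).
In Python, from rig import r, snapshot gives the robot as it stands.
- The arm moves only by the tool jog_arm, never from a script. Its argument "rows" is a list of rows, each a list of 2 entries, a list of its own where there are three numbers: the shift along the tool's x, y, z in cm, then the turn, a rotation vector about the tool's x, y, z in degrees. A call has 1 to 20 rows; each row is the pose to reach, as a shift and turn from the pose commanded when the call began, along the tool's axes at that moment; what a row does not reach only later rows make up. A row lasts 1/10 s, in which the tool goes at most 50 mm and 8.59 degrees, less where a joint would pass 70% of its speed; a pose out of reach is approached as far as the arm can. A call with a gripper value outside its range is refused whole. "hand" is the gripper's target within -1 to 1 (shut at 1, half-way at 0, fully open at -1), set as the call begins (left out, the last holds). The fingers move at their own pace and stop on an object; "newtons" is the grip in N (left out, the last holds). Time passes only in rows, so rows that repeat a pose let the fingers close. It gives the time, the measured TCP pose, the force, the opening and the grip force at its end, in the units of the state.
- r.get_state(): the state, without advancing time (a new reading comes with each control period).
- snapshot(name): name is "scene" or "top" or "wrist"; returns a dict with "frame" (400x640x3 uint8, red, green, blue), "z_map" (400x640 float32, m along the optical axis (not along the pixel's ray), 0 where there is no reading), "fx", "fy", "cx", "cy" (pixels), "extrinsics" (4x4, takes a point from camera to world coordinates). Camera axes: x right, y up, looking along -z (the intrinsics and any distortion apply to the point x, -y, -z); pixel columns grow to the right and rows downward; lengths in m; the calibration is good to about 2 mm. A picture is of the moment at which its call begins.
- r.sign_off(): hands the job in; it is judged then, once.
The state is a dict: "t": time; "joint_pos": joint angles; "qvel": joint speeds; "tau": joint torques, N m; "position": TCP position; "eef_rot": TCP orientation; "contact_force": force on the tool from outside, world axes, zero at the start; "ft_torque": the same for the moment, N m; "grip_width": finger opening in m; "grasp_force": force on a finger pad.
Only numpy, scipy, OpenCV 4.12 (cv2) and the standard library are available. Lean on these libraries where they do the work, as an engineer would, in place of code of your own. Each camera call takes 0.05 s, during which the arm holds its last target. There are 200 camera calls.

## Task

Get the white drip tray ready to drain: push its blue swivel spout round with a fingertip until it points straight out from the tray, as far as it turns, and push the tray along the worktop toward the sink until the end of the spout hangs about 3 cm over the bowl, past the inner edge of the sink's rim, with the tray square to the sink. Only push, gently: the tray and spout are never pinched or lifted, the upturned tumbler and ramekin drying on it ride along upright without being touched, and everything else on the worktop stays where it is.

Things in the scene. Friction and masses are not known exactly. Their poses are not given: they have to be found in the camera images.
- tray: White drip tray, 240 (its x) x 180 mm (its y), walls 22 mm high, floor 5 mm. About 0.9 kg loaded; slides at 3 to 8 N. Origin: centre of underside, z up. Its -y side faces the sink and bears the spout; push its free +y side. Starts up to 0.25 rad from square (tray x along world x). From world y = 0.068 leftward the hob glass lies 5 mm above the worktop.
- spout_pivot (a point): Pivot of the spout, on the tray, 12 mm outside its sink-side (-y) wall: 40 mm along tray x and -102 mm along tray y from the tray's origin, 14 mm above the worktop.
- spout (a joint): Angle of the blue swivel spout, rad. 0: folded along the tray's sink-side wall, pointing to tray -x; grows anticlockwise seen from above; 1.571: stop, straight out to tray -y. Starts at 0.65 to 1.1; light friction (0.03 N m), stays where left. A channel 24 mm wide, 78 mm from pivot to end, 7 to 21 mm above the worktop; push the side that faces the tray.
- spout_tip (a point): Middle of the spout's open end, 78 mm from the pivot, 14 mm above the worktop.
- bowl_edge (a point): Fixed point on the inner edge of the sink rim, middle of the tray's side, 4 mm above the worktop; axes as the world's. The edge runs straight along world x 150 mm either way; the bowl lies beyond it to -y. The rim is 31 mm wide, 4 mm high: the spout passes over it, the tray does not.
- tumbler: Clear glass tumbler standing mouth down on the tray near its far (+x) end: 62 mm across at the mouth, 95 mm high. Origin: centre of its mouth, on the tray floor; z up. Leave alone.
- ramekin: Brown-red earthenware ramekin standing mouth down on the tray near its near (-x) end: 78 mm across, 42 mm high. Origin: centre of its mouth, on the tray floor; z up. Leave alone.
- salt_shaker: Salt shaker standing on the black hob glass, 44 mm across, 90 mm high; origin under its middle. Leave alone.
- spice_jar: Spice jar with a red cap standing on the hob glass, 45 mm across, 106 mm high; origin under its middle. Leave alone.
- egg_timer: Red and white kitchen timer on the worktop in front of the sink, 61 mm across, 52 mm high; origin under its middle. Leave alone.

How it is judged:
By the outcome, as a careful person would: the job done as asked, in the order asked, and still so for the second after the job is handed in, with the robot touching nothing.
It also fails if it takes over 54 s, if anything falls off the work surface, if the arm or the gripper's body presses on something with over 40 N, if the wrist force passes 120 N, or if a joint passes its speed limit or range.

## Working session

There is one attempt and no reset: what is moved stays moved. The work goes in short steps, Python scripts to look and compute and a tool call to move; the robot and the scene stay as the last step left them, time stands still between calls to the robot, and variables do not carry over. Pictures are saved under pics/ and viewed, at most 12 in all, crops included, and the job is handed in when it is done.

Besides the shell and the picture viewer there is one more tool, called after ">>>" as a command line: name --argument value ..., lists and objects as JSON in quotes. jog_arm: Moves the arm, as the interface text tells. Its arguments: {"type":"object","properties":{"rows":{"type":"array"},"hand":{"type":"number"},"newtons":{"type":"number"}},"required":["rows"]}

```bash
ls; mkdir -p pics; python3 - <<'E'
from rig import r,snapshot
import cv2,numpy as np
print(r.get_state())
for n in("top","scene"):
    s=snapshot(n);np.savez(f"pics/{n}0.npz",**s);cv2.imwrite(f"pics/{n}0.png",s["frame"][...,::-1])
    print(n,s["fx"],s["fy"],s["cx"],s["cy"],s["extrinsics"],[k for k in s])
E
```

```text
pics
{'t': 0.0, 'joint_pos': array([ 1.32309151,  0.32184378, -0.07008426,  1.45165428,  0.02258405,
        1.3708375 , -0.05690887]), 'qvel': array([ 0.00106339, -0.00170984, -0.00064012, -0.0005959 , -0.00172885,
        0.00053959, -0.00021658]), 'tau': array([ 3.55909371e-06, -4.93576348e+01, -3.82801099e-01, -3.14331901e+01,
        1.28529553e-02,  1.14896230e-02, -8.11242103e-06]), 'position': array([ 0.16805205, -0.62733715,  0.23022042]), 'eef_rot': array([-3.11280108e+00, -4.09844502e-01,  5.31191817e-04]), 'contact_force': array([-0.40122327, -0.08962109,  0.83971444]), 'ft_torque': array([-0.02956014,  0.01988948, -0.02794757]), 'grasp_force': 0.0, 'grip_width': 0.08555415436622157}
top 415.6097308638256 415.6097308638256 318.92947455005555 201.52023303315718 [[ 0.01837539  0.99778067 -0.06400057  0.46439746]
 [-0.9998243   0.01857459  0.00251872 -0.12008455]
 [ 0.00370192  0.06394304  0.99794668  1.5168079 ]
 [ 0.          0.          0.          1.        ]] ['frame', 'z_map', 'fx', 'fy', 'cx', 'cy', 'extrinsics']
scene 462.1253674973433 462.1253674973433 319.671213535574 200.03525537562066 [[-0.81728953  0.31416432 -0.48305136 -0.09905543]
 [-0.57617678 -0.45664817  0.67785895  0.79520977]
 [-0.00762542  0.83233     0.55422795  0.7805508 ]
 [ 0.          0.          0.          1.        ]] ['frame', 'z_map', 'fx', 'fy', 'cx', 'cy', 'extrinsics']
```

View pics/top0.png

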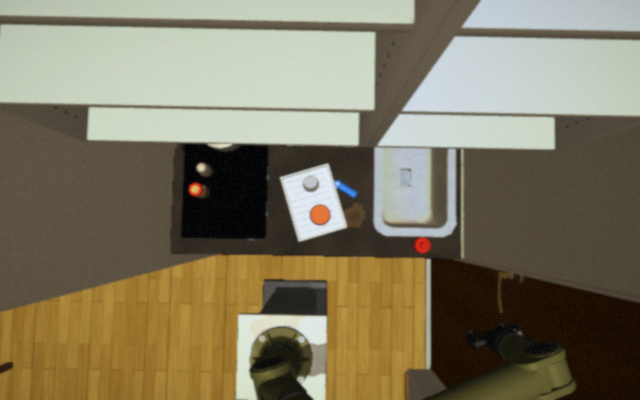

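View pics/scene0.png

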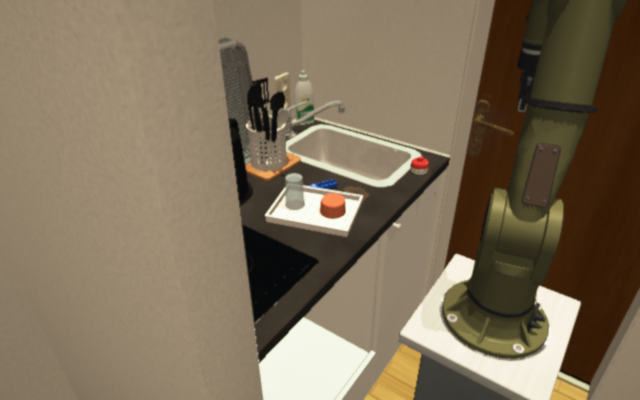

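The top view shows the tray at cols 280–347, rows 163–242, the blue spout at (346,188), the sink at cols 374–457 with its inner edge near col 384, the timer at (423,245), and the shaker and jar at (204,169) and (197,189).

```bash
cat > h.py <<'E'
import numpy as np,cv2
def ray(s,uv,z):
    uv=np.atleast_2d(np.float64(uv));E=s["extrinsics"]
    d=np.c_[(uv[:,0]-s["cx"])/s["fx"],-(uv[:,1]-s["cy"])/s["fy"],-np.ones(len(uv))]@E[:3,:3].T
    o=E[:3,3];return o+d*((z-o[2])/d[:,2])[:,None]
def cloud(s):
    v,u=np.mgrid[:400,:640];Z=s["z_map"];E=s["extrinsics"]
    p=np.stack([(u-s["cx"])/s["fx"]*Z,-(v-s["cy"])/s["fy"]*Z,-Z],-1)
    return p@E[:3,:3].T+E[:3,3]
def comps(m,mn=15):
    n,l,st,c=cv2.connectedComponentsWithStats(m.astype(np.uint8))
    return [(l==i) for i in np.argsort(-st[:,4]) if i and st[i,4]>=mn]
def tray(s,roi,zr=0.022):
    """white tray outline from top view -> centre, yaw (tray x rel. world x), size"""
    f=s["frame"].astype(int);m=np.zeros((400,640),bool);a,b,c,d=roi
    m[c:d,a:b]=(f.min(2)>110)[c:d,a:b]
    k=cv2.morphologyEx(comps(m)[0].astype(np.uint8),cv2.MORPH_CLOSE,np.ones((15,15)))
    cn=max(cv2.findContours(k,0,2)[0],key=cv2.contourArea)
    P=ray(s,cn[:,0,:],zr)[:,:2]
    (c,sz,an)=cv2.minAreaRect((P*1000).astype(np.float32))
    if sz[0]<sz[1]: an-=90;sz=sz[::-1]
    an=(an+90)%180-90
    return np.array(c)/1000,np.radians(an),sz
def spout(s,z=0.021):
    h=cv2.cvtColor(s["frame"],cv2.COLOR_RGB2HSV)
    m=(h[...,0]>98)&(h[...,0]<125)&(h[...,1]>120)&(h[...,2]>50)
    m[:150]=0;m[260:]=0
    q=comps(m,8)[0];v,u=np.nonzero(q);P=ray(s,np.c_[u,v],z)[:,:2]
    c=P.mean(0);w,V=np.linalg.eigh(np.cov((P-c).T));d=V[:,1]
    t=(P-c)@d
    return c,d,t.min(),t.max(),len(P)
E
python3 - <<'E'
import numpy as np,cv2
from h import *
s=dict(np.load("pics/top0.npz"))
c,y,sz=tray(s,(272,360,155,250));print("tray",c,y,sz)
R=np.array([[np.cos(y),-np.sin(y)],[np.sin(y),np.cos(y)]])
print("pivot",c+R@[.04,-.102])
print("spout",spout(s))
P=cloud(s)
h=cv2.cvtColor(s["frame"],cv2.COLOR_RGB2HSV)
for r0 in(165,180,200,215,225): # sink edge profile
    print(r0,[(round(P[r0,u,1],3),round(P[r0,u,2],3),int(s["frame"][r0,u].mean())) for u in range(368,394,2)])
g=(P[...,2]>.03)&(P[...,2]<.3)&(P[...,0]>.35)&(P[...,0]<.85)
for q in comps(g): p=P[q];print(q.sum(),p.min(0).round(3),p.max(0).round(3),np.median(p,0).round(3))
b=P[100:150,:,:].reshape(-1,3);print("cabinet",b[b[:,2]>.3].min(0),"counter front/extent")
for u in(230,300,360): print(u,[(v,P[v,u].round(2).tolist()) for v in (120,140,146,152,245,256,262)])
a=s["frame"][150:255,260:400][...,::-1];cv2.imwrite("pics/c0.png",cv2.resize(a,None,fx=5,fy=5,interpolation=2))
E
```

```text
tray [ 0.56137976 -0.11065901] 0.30418080022861593 (245.4839630126953, 201.5795440673828)
pivot [ 0.63009366 -0.19599599]
spout (array([ 0.60758906, -0.22160027]), array([0.55190214, 0.83390888]), np.float64(-0.04143993505244505), np.float64(0.0517884252728482), 181)
165 [(np.float64(-0.302), np.float64(0.001), 45), (np.float64(-0.309), np.float64(0.004), 46), (np.float64(-0.316), np.float64(0.002), 57), (np.float64(-0.324), np.float64(0.001), 138), (np.float64(-0.331), np.float64(0.002), 186), (np.float64(-0.338), np.float64(0.002), 189), (np.float64(-0.345), np.float64(0.007), 186), (np.float64(-0.375), np.float64(-0.142), 186), (np.float64(-0.385), np.float64(-0.152), 177), (np.float64(-0.393), np.float64(-0.154), 182), (np.float64(-0.402), np.float64(-0.157), 179), (np.float64(-0.41), np.float64(-0.155), 184), (np.float64(-0.419), np.float64(-0.16), 184)]
180 [(np.float64(-0.302), np.float64(0.002), 49), (np.float64(-0.309), np.float64(0.006), 49), (np.float64(-0.318), np.float64(-0.006), 54), (np.float64(-0.324), np.float64(0.002), 142), (np.float64(-0.332), np.float64(0.003), 1
[... 2687 characters left out ...]
.03 ] [0.758 0.265 0.108] [0.743 0.214 0.096]
cabinet [ 0.46439746 -0.65165597  0.30020698] counter front/extent
230 [(120, [0.69, 0.07, 0.66]), (140, [0.64, 0.06, 0.66]), (146, [0.75, 0.19, 0.07]), (152, [0.74, 0.21, 0.01]), (245, [0.4, 0.2, 0.0]), (256, [0.29, 0.38, -0.91]), (262, [0.26, 0.39, -0.92])]
300 [(120, [0.69, -0.08, 0.67]), (140, [0.65, -0.08, 0.66]), (146, [0.76, -0.05, 0.0]), (152, [0.74, -0.05, 0.0]), (245, [0.4, -0.06, 0.0]), (256, [0.3, -0.02, -0.92]), (262, [0.27, -0.02, -0.93])]
360 [(120, [0.68, -0.2, 0.7]), (140, [0.64, -0.2, 0.7]), (146, [0.64, -0.21, 0.65]), (152, [0.75, -0.27, 0.0]), (245, [0.41, -0.28, 0.01]), (256, [0.37, -0.28, -0.0]), (262, [0.27, -0.37, -0.93])]
```

View pics/c0.png

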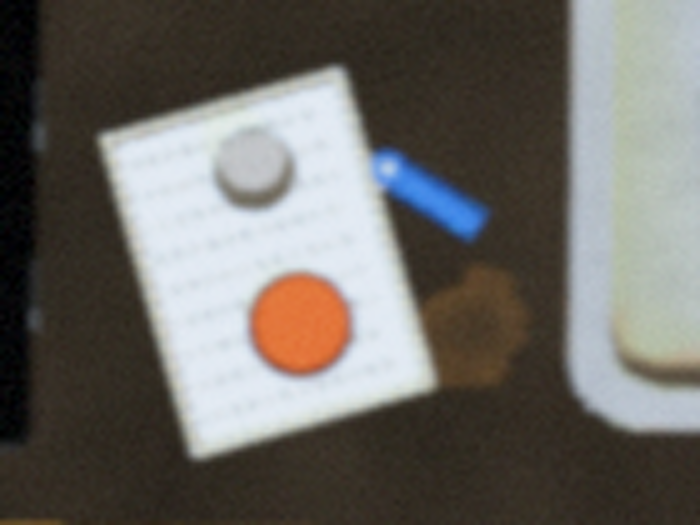

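The crop (5×) shows the tray corners at (103,135), (343,70), (435,385) and (195,460), the pivot at (388,167) and the spout end at (480,225). The brown patch is a flat stain. I'll compute the tray pose from these corners, then the spout waypoints.

```bash
cat >> h.py <<'E'
from scipy.spatial.transform import Rotation as Ro
def edges(s,c,y,z=0.022):
    """refine tray by fitting the outline's 4 sides with fitLine around a rough pose"""
    f=s["frame"].min(2).astype(np.uint8);m=(f>110).astype(np.uint8)
    m=cv2.morphologyEx(m,cv2.MORPH_CLOSE,np.ones((13,13)))
    q=max(cv2.findContours(m,0,1)[0],key=lambda k:(cv2.pointPolygonTest(k,tuple(map(float,pix(s,[*c,z]))),False)>0)*cv2.contourArea(k))
    P=ray(s,q[:,0,:],z)[:,:2];R=np.array([[np.cos(y),-np.sin(y)],[np.sin(y),np.cos(y)]])
    L=(P-c)@R;out=[]
    for ax,sg,h in((0,1,.12),(0,-1,.12),(1,1,.09),(1,-1,.09)):
        k=(abs(L[:,ax]*sg-h)<.012)&(abs(L[:,1-ax])<(.07 if ax==0 else .10))
        if ax==1 and sg==-1: k&=L[:,0]<.01
        a=np.polyfit(L[k,1-ax],L[k,ax],1) if k.sum()>5 else (np.nan,np.nan)
        out.append((k.sum(),np.round(a,4)))
    return out
def pix(s,p):
    E=s["extrinsics"];q=E[:3,:3].T@(np.array(p)-E[:3,3])
    return s["cx"]+s["fx"]*q[0]/-q[2],s["cy"]+s["fy"]*q[1]/q[2]
def togo(st,p,rv):
    """tool-frame shift (cm) and turn (deg) to reach world pose"""
    R=Ro.from_rotvec(st["eef_rot"]);return (R.inv().apply(np.array(p)-st["position"])*100).round(2),np.degrees((R.inv()*Ro.from_rotvec(rv)).as_rotvec()).round(1)
E
python3 - <<'E'
import numpy as np
from h import *
from rig import r
s=dict(np.load("pics/top0.npz"));st=r.get_state()
k=np.array([[103,135],[343,70],[435,385],[195,460]])/5+[260,150]-.4
C=ray(s,k,.022)[:,:2];TL,TR,BR,BL=C;print("corners",C.round(3))
for a,b in((TL,BL),(TR,BR)): print("len",np.linalg.norm(a-b),np.arctan2(*(a-b)[::-1]))
for a,b in((TL,TR),(BL,BR)): print("len",np.linalg.norm(a-b),np.arctan2(*(b-a)[::-1])+np.pi/2)
c=C.mean(0);y=.26
for _ in range(3):
    o=edges(s,c,y);print(c,y,o)
    y+=o[2][1][0];R=Ro.from_euler("z",y).as_matrix()[:2,:2]
    c=c+R@[(o[0][1][1]+o[1][1][1])/2,(o[2][1][1]+o[3][1][1])/2]
piv=c+R@[.04,-.102]
kp=ray(s,np.array([[388,167],[480,225]])/5+[260,150]-.4,.021);print("piv",piv,"seen",kp)
for n,p in(("tumbler",(.623,-.091)),("ramekin",(.514,-.125))): print(n,R.T@(np.array(p)-c))
d=kp[1,:2]-kp[0,:2];th=np.arctan2(*(d)[::-1])-(y-np.pi);print("spout joint",th%(2*np.pi))
# finger centre at spout joint angle t, clearance e
def F(t,e,rr=.062):
    a=y+np.pi+t;d=np.array([np.cos(a),np.sin(a)]);n=np.array([d[1],-d[0]])
    p=piv+rr*d+n*(.012+e+abs(n[0])*.0145+abs(n[1])*.011);return p,(R.T@(p-c)).round(3)
rv=Ro.from_matrix(np.array([[0,1,0],[1,0,0],[0,0,-1]]).T).as_rotvec()
print("R0",Ro.from_rotvec(st["eef_rot"]).as_matrix().round(3).tolist())
t0=th%(2*np.pi)
for t,e in((t0,.012),(t0,0),(t0+.3,0),(t0+.6,0),(1.571,0)): 
    p,l=F(t,e);print(t,e,p.round(4),l,togo(st,[*p,.012],rv))
E
```

```text
corners [[ 0.648  0.018]
 [ 0.699 -0.155]
 [ 0.472 -0.225]
 [ 0.415 -0.054]]
len 0.24360127295740341 0.29815207868183874
len 0.23728908251322747 0.2991663253009274
len 0.18006098551355934 0.2852845664617798
len 0.18033101591517958 0.3203100332647435
[ 0.55839103 -0.10391287] 0.26 [(np.int64(37), array([-0.0469,  0.1218])), (np.int64(38), array([-0.0454, -0.1204])), (np.int64(53), array([0.0444, 0.0918])), (np.int64(29), array([ 0.0386, -0.091 ]))]
[ 0.55893896 -0.10332145] 0.3044 [(np.int64(37), array([-0.0016,  0.1209])), (np.int64(37), array([ 0.0021, -0.121 ])), (np.int64(53), array([-0.001 ,  0.0914])), (np.int64(30), array([-0.0217, -0.0923]))]
[ 0.55902569 -0.10376584] 0.3034 [(np.int64(37), array([-0.0026,  0.121 ])), (np.int64(37), array([ 0.0011, -0.1209])), (np.int64(53), array([-0.    ,  0.0918])), (np.int64(30), array([-0.0207, -0.0918]))]
piv [ 0.62772065 -0.1891415 ] seen [[ 0.62867814 -0.1887069   0.021     ]
 [ 0.5878315  -0.25581354  0.021     ]]
tumbler [ 0.06481637 -0.00693062]
ramekin [-0.04936326 -0.00681215]
spout joint 0.7206170380120929
R0 [[0.966, 0.259, -0.001], [0.259, -0.966, 0.002], [-0.0, -0.002, -1.0]]
0.7206170380120929 0.012 [ 0.5595 -0.2202] [-0.034 -0.111] (array([ 48.36, -29.17,  21.88]), array([ -0.1,  -0.1, -75. ]))
0.7206170380120929 0 [ 0.5698 -0.2264] [-0.026 -0.12 ] (array([ 49.18, -28.3 ,  21.87]), array([ -0.1,  -0.1, -75. ]))
1.020617038012093 0 [ 0.5847 -0.2422] [-0.017 -0.14 ] (array([ 50.22, -26.39,  21.87]), array([ -0.1,  -0.1, -75. ]))
1.320617038012093 0 [ 0.604  -0.2525] [-0.002 -0.155] (array([ 51.82, -24.9 ,  21.87]), array([ -0.1,  -0.1, -75. ]))
1.571 0 [ 0.6185 -0.257 ] [ 0.011 -0.164] (array([ 53.1 , -24.08,  21.87]), array([ -0.1,  -0.1, -75. ]))
```

>>> jog_arm --rows '[[[3,-2,0],[0,0,-5]],[[6,-4,0],[0,0,-10]],[[10,-6,0],[0,0,-16]],[[14,-8.5,0],[0,0,-22]],[[18,-11,0],[0,0,-28]],[[22,-13,1],[0,0,-34]],[[26,-15.5,2],[0,0,-40]],[[30,-18,3],[0,0,-46]],[[34,-20.5,4],[0,0,-53]],[[38,-23,6],[0,0,-60]],[[42,-25.5,8],[0,0,-67]],[[45,-27.5,9],[0,0,-72]],[[46.5,-28.1,10],[0,0,-75]],[[46.5,-28.1,10],[0,0,-75]],[[46.5,-28.1,10],[0,0,-75]],[[46.5,-28.1,10],[0,0,-75]],[[46.5,-28.1,10],[0,0,-75]]]' --hand 1 --newtons 20

```text
t: 1.8
position: [0.5439, -0.2383, 0.1319]
eef_rot: [2.225, 2.217, -0.001]
contact_force: [-0.5, 0.8, 0.5]
grip_width: 0.0001
grasp_force: 0.0
```

>>> jog_arm --rows '[[[0,0,2],[0,0,0]],[[0,0,4],[0,0,0]],[[0,0,6],[0,0,0]],[[0,0,8],[0,0,0]],[[0,0,9.5],[0,0,0]],[[0,0,10.8],[0,0,0]],[[0,0,11.6],[0,0,0]],[[0,0,11.8],[0,0,0]],[[0,0,11.8],[0,0,0]]]'

```text
t: 2.7
position: [0.5449, -0.2362, 0.0135]
eef_rot: [2.221, 2.221, 0.0]
contact_force: [0.5, -0.3, -0.6]
grip_width: 0.0
grasp_force: 0.0
```

```bash
python3 - <<'E'
from rig import r,snapshot
import cv2,numpy as np
print(r.get_state()["position"],r.get_state()["contact_force"])
s=snapshot("top");cv2.imwrite("pics/a.png",cv2.resize(s["frame"][150:255,260:400][...,::-1],None,fx=5,fy=5))
E
```

```text
[ 0.54486556 -0.23620752  0.01350211] [ 0.46489843 -0.29347395 -0.55289584]
```

View pics/a.png

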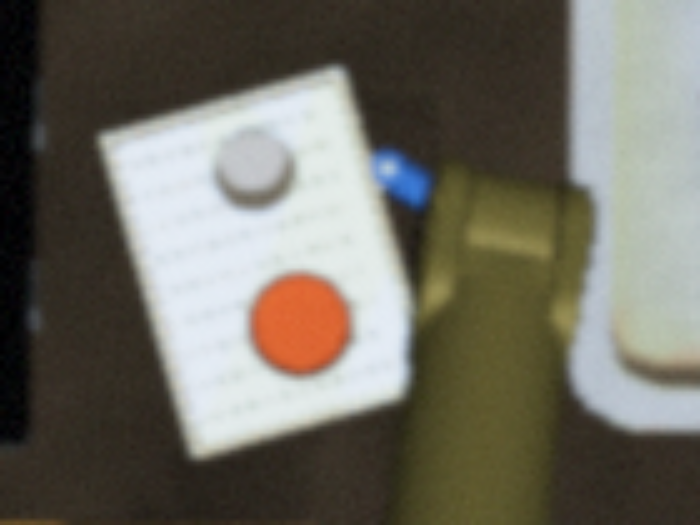

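The arm hides the spout (stub visible at (400,175)), and the tray hasn't moved. Now I'll sweep the spout.

>>> jog_arm --rows '[[[0.15,0.7,0],[0,0,0]],[[0.3,1.4,0],[0,0,0]],[[0.3,2.0,0],[0,0,0]],[[0,2.5,0],[0,0,0]],[[-0.4,3.0,0],[0,0,0]],[[-0.8,3.5,0],[0,0,0]],[[-1.1,4.0,0],[0,0,0]],[[-1.4,4.5,0],[0,0,0]],[[-1.7,5.0,0],[0,0,0]],[[-1.9,5.5,0],[0,0,0]],[[-2.1,5.9,0],[0,0,0]],[[-2.2,6.3,0],[0,0,0]],[[-2.3,6.6,0],[0,0,0]],[[-2.3,6.6,0],[0,0,0]]]'

```text
t: 4.15
position: [0.6111, -0.2592, 0.0133]
eef_rot: [2.221, 2.221, 0.0]
contact_force: [-0.6, 0.3, -0.3]
grip_width: -0.0002
grasp_force: 0.0
```

```bash
python3 - <<'E'
from rig import r,snapshot
import cv2,numpy as np
print(r.get_state()["position"],r.get_state()["contact_force"])
a=[cv2.resize(snapshot(n)["frame"][y:y+110,x:x+140][...,::-1],None,fx=4,fy=4) for n,x,y in(("top",260,150),("scene",250,140))]
w=cv2.resize(snapshot("wrist")["frame"][...,::-1],(560,350))
cv2.imwrite("pics/b.png",cv2.resize(np.vstack([np.hstack(a)]),(800,314)))
cv2.imwrite("pics/w.png",w)
E
```

```text
[ 0.61112707 -0.2591772   0.01332997] [-0.64238401  0.32662924 -0.25252915]
```

View pics/b.png

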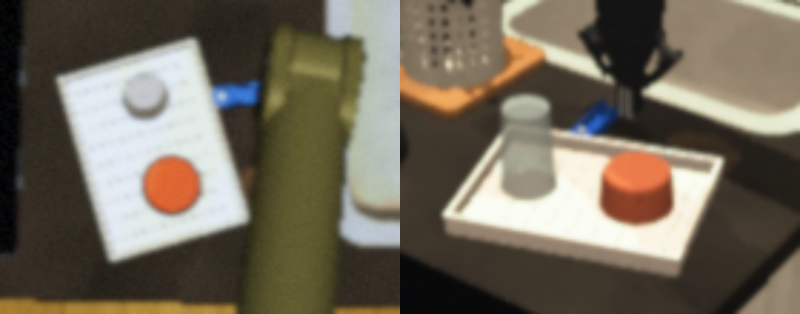

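View pics/w.png

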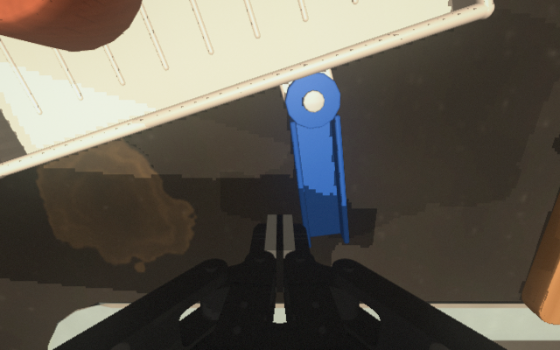

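The wrist view shows the spout from its pivot at (313,100) to its end at (328,240), about 12° short of square to the tray wall. The fingertip at (285,235) is pushing its side.

>>> jog_arm --rows '[[[0.1,0.4,0],[0,0,0]],[[0.2,0.8,0],[0,0,0]],[[0.2,1.2,0],[0,0,0]],[[0.2,1.4,0],[0,0,0]],[[0.2,1.5,0],[0,0,0]],[[0.2,1.5,0],[0,0,0]]]'

```text
t: 4.9
position: [0.6252, -0.2565, 0.0131]
eef_rot: [-2.22, -2.221, 0.001]
contact_force: [-3.7, 1.1, 1.5]
grip_width: 0.0003
grasp_force: 1.7
```

```bash
cat >> h.py <<'E'
def wspout(s):
    """spout and tray sink-side wall seen by the wrist camera -> joint angle estimate"""
    h=cv2.cvtColor(s["frame"],cv2.COLOR_RGB2HSV)
    m=(h[...,0]>98)&(h[...,0]<125)&(h[...,1]>120)&(h[...,2]>50)
    q=comps(m,50)[0];v,u=np.nonzero(q);P=ray(s,np.c_[u,v],.018)[:,:2]
    return P
E
python3 - <<'E'
from rig import r,snapshot
from h import *
st=r.get_state();print(st["position"],st["contact_force"])
s=snapshot("wrist");np.savez("pics/w1.npz",**s);P=wspout(s)
w=s["frame"][...,::-1].copy();cv2.imwrite("pics/w1.png",w)
c,sz,an=cv2.minAreaRect((P*1000).astype(np.float32));print("spout rect",c,sz,an)
E
```

```text
[ 0.62520968 -0.25652867  0.01306512] [-3.7401552   1.0642284   1.54668678]
spout rect (641.0675659179688, -221.26927185058594) (25.96440887451172, 91.15608215332031) 18.550453186035156
```

View pics/w1.png

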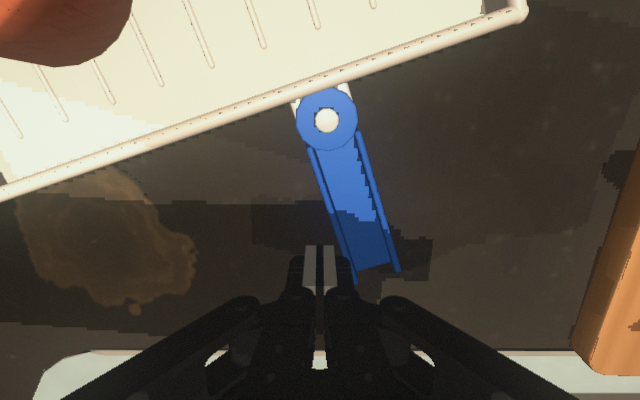

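The spout now stands square to the wall, with 3.7 N at the stop. I'll back off to −x and then rise.

>>> jog_arm --rows '[[[-0.2,-0.7,0],[0,0,0]],[[-0.4,-1.6,0],[0,0,0]],[[-0.6,-2.4,0],[0,0,0]],[[-0.6,-2.4,-2],[0,0,0]],[[-0.6,-2.4,-5],[0,0,0]],[[-0.6,-2.4,-9],[0,0,0]],[[-0.6,-2.4,-13],[0,0,0]],[[-0.6,-2.4,-17],[0,0,0]],[[-0.6,-2.4,-19],[0,0,0]],[[-0.6,-2.4,-19],[0,0,0]],[[-0.6,-2.4,-19],[0,0,0]]]'

```text
t: 6.05
position: [0.6012, -0.2635, 0.2032]
eef_rot: [2.222, 2.22, -0.001]
contact_force: [-0.6, 0.1, -0.2]
grip_width: -0.0002
grasp_force: 0.0
```

```bash
cat > m.py <<'E'
from rig import r,snapshot
from h import *
st=r.get_state();print("tcp",st["position"],st["contact_force"])
w=snapshot("wrist");P=wspout(w);c,sz,an=cv2.minAreaRect((P*1000).astype(np.float32));print("wrist spout",c,sz,an)
s=snapshot("top");c0=np.array([.56,-.11])
m=(s["frame"].min(2)>110).astype(np.uint8);m[:,372:]=0
import sys
c=np.array([float(sys.argv[1]),float(sys.argv[2])]);y=float(sys.argv[3])
s["frame"]=s["frame"]*m[...,None]
for _ in range(3):
    o=edges(s,c,y);y+=np.nanmean([o[2][1][0],-o[0][1][0],-o[1][1][0]])
    R=Ro.from_euler("z",y).as_matrix()[:2,:2]
    c=c+R@[(o[0][1][1]+o[1][1][1])/2,o[2][1][1]-.0905]
print("tray",c.round(4),"yaw",y,"tip",(c+R@[.04,-.18]).round(4),o)
cv2.imwrite("pics/m_w.png",w["frame"][...,::-1])
E
python3 m.py .559 -.104 .3
```

```text
tcp [ 0.60116574 -0.26354531  0.20319932] [-0.55104287  0.1090164  -0.22241739]
wrist spout (641.1929321289062, -220.75680541992188) (25.252721786499023, 89.53636932373047) 18.44577407836914
tray [ 0.5596 -0.1027] yaw 0.31293333333333334 tip [ 0.653  -0.2616] [(np.int64(37), array([0.0016, 0.1209])), (np.int64(37), array([ 0.0036, -0.1209])), (np.int64(53), array([0.0053, 0.0905])), (np.int64(29), array([-0.0141, -0.0928]))]
```

The spout is at its stop: 18.4° against a tray yaw of about 18°. Next I'll open the gripper and go behind the tray's free side.

>>> jog_arm --rows '[[[3,-0.5,0],[0,0,0]],[[7,-1,0],[0,0,0]],[[11,-1.5,0],[0,0,0]],[[15,-2,0],[0,0,0]],[[19,-2.5,0],[0,0,0]],[[23,-3,0],[0,0,0]],[[27,-3.5,0],[0,0,0]],[[30,-4,0],[0,0,0]],[[31.6,-4.1,0],[0,0,0]],[[31.6,-4.1,0],[0,0,0]],[[31.6,-4.1,3],[0,0,0]],[[31.6,-4.1,6],[0,0,0]],[[31.6,-4.1,8],[0,0,0]],[[31.6,-4.1,8],[0,0,0]],[[31.6,-4.1,8],[0,0,0]]]' --hand -1

```text
t: 7.65
position: [0.5605, 0.0516, 0.1229]
eef_rot: [-2.222, -2.219, 0.002]
contact_force: [-0.6, 0.9, 0.1]
grip_width: 0.0855
grasp_force: 0.0
```

```bash
python3 - <<'E'
from rig import r,snapshot
from h import *
st=r.get_state();print(st["position"],st["grip_width"])
w=snapshot("wrist");print(w["extrinsics"].round(3).tolist());P=cloud(w)
p=P[P[...,2]>-.02];print("cam-tcp",w["extrinsics"][:3,3]-st["position"])
cv2.imwrite("pics/w2.png",w["frame"][...,::-1])
E
```

```text
[0.56050787 0.05160931 0.12285685] 0.08551929536033484
[[1.0, 0.001, 0.001, 0.563], [-0.001, 0.949, 0.314, 0.131], [-0.001, -0.314, 0.949, 0.266], [0.0, 0.0, 0.0, 1.0]]
cam-tcp [0.00235425 0.07979303 0.1435373 ]
```

View pics/w2.png

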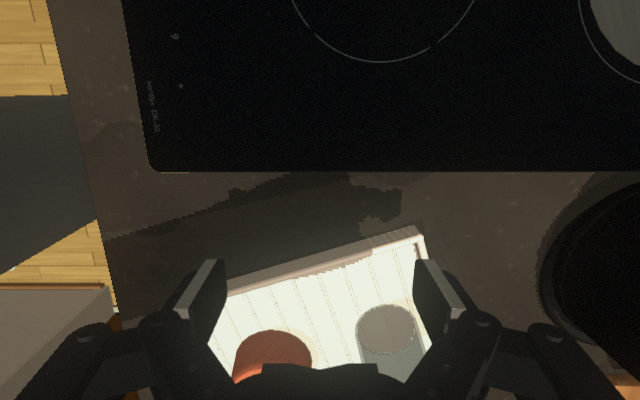

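The open fingers straddle the tray's x range. The tray's free edge runs (225,290)–(420,230), and the camera sits on the hob side, clear of everything. Descending now.

>>> jog_arm --rows '[[[0,0,3],[0,0,0]],[[0,0,6],[0,0,0]],[[0,0,8.5],[0,0,0]],[[0,0,10.5],[0,0,0]],[[0,0,11.7],[0,0,0]],[[0,0,12.2],[0,0,0]],[[0,0,12.4],[0,0,0]],[[0,0,12.4],[0,0,0]]]'

```text
t: 8.5
position: [0.5615, 0.0529, 0.0002]
eef_rot: [2.221, 2.22, 0.002]
contact_force: [0.1, -0.3, 0.6]
grip_width: 0.0851
grasp_force: 0.0
```

```bash
python3 m.py .559 -.104 .3 2>&1 | grep -v wrist; python3 - <<'E'
import cv2
a=cv2.imread("pics/m_w.png")
E
```

```text
tcp [5.61491289e-01 5.28919800e-02 1.94203765e-04] [ 0.05377809 -0.28948704  0.58016213]
Traceback (most recent call last):
  File "m.py", line 4, in <module>
  File "h.py", line 56, in wspout
    q=comps(m,50)[0];v,u=np.nonzero(q);P=ray(s,np.c_[u,v],.018)[:,:2]
      ~~~~~~~~~~~^^^
IndexError: list index out of range
```

>>> jog_arm --rows '[[[-0.8,0,0],[0,0,0]],[[-1.6,0,0],[0,0,0]],[[-2.2,0,0],[0,0,0]],[[-2.6,0,0],[0,0,0]],[[-3.0,0,0],[0,0,0]],[[-3.4,0,0],[0,0,0]],[[-3.8,0,0],[0,0,0]],[[-4.2,0,0],[0,0,0]],[[-4.6,0,0],[0,0,0]],[[-5.0,0,0],[0,0,0]],[[-5.4,0,0],[0,0,0]],[[-5.8,0,0],[0,0,0]],[[-6.2,0,0],[0,0,0]],[[-6.6,0,0],[0,0,0]],[[-7.0,0,0],[0,0,0]],[[-7.0,0,0],[0,0,0]]]'

```text
t: 10.15
position: [0.5607, -0.0183, -0.0007]
eef_rot: [2.222, 2.22, -0.001]
contact_force: [0.5, 1.9, -0.8]
grip_width: 0.0853
grasp_force: 1.0
```

```bash
python3 - <<'E'
from rig import r,snapshot
from h import *
st=r.get_state();print(st["position"],st["contact_force"])
cc=[snapshot("wrist")["frame"][...,::-1]]
s=snapshot("top");np.savez("pics/t3.npz",**s)
c=cv2.resize(s["frame"][150:250,260:400][...,::-1],(560,400),interpolation=2)
cv2.imwrite("pics/p3.png",cv2.resize(np.hstack([cc[0],c]),(800,267)))
c0,d,a,b,n=spout(s);print("spout",c0,np.degrees(np.arctan2(d[0],-d[1])),"ends",c0+a*d,c0+b*d)
E
```

```text
[ 0.56069364 -0.0183416  -0.00066343] [ 0.52602956  1.93631122 -0.7707986 ]
spout [ 0.6204386  -0.26335919] -166.74206106283674 ends [ 0.62964165 -0.30241889] [ 0.61026874 -0.22019616]
```

View pics/p3.png

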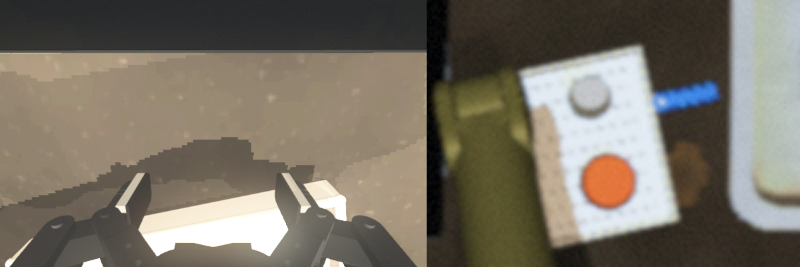

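Contact is made at about 2 N, and the tray has rotated from 18° to roughly 13°. To gain rotation for less travel, I'll back off, shift 4 cm to +x for more leverage and push again.

>>> jog_arm --rows '[[[1,0,0],[0,0,0]],[[2,0,0],[0,0,0]],[[2,1,0],[0,0,0]],[[2,2.5,0],[0,0,0]],[[2,4,0],[0,0,0]],[[2,4,0],[0,0,0]],[[1.4,4,0],[0,0,0]],[[1.0,4,0],[0,0,0]],[[0.6,4,0],[0,0,0]],[[0.2,4,0],[0,0,0]],[[-0.2,4,0],[0,0,0]],[[-0.6,4,0],[0,0,0]],[[-1.0,4,0],[0,0,0]],[[-1.4,4,0],[0,0,0]],[[-1.7,4,0],[0,0,0]],[[-1.7,4,0],[0,0,0]]]'

```text
t: 11.85
position: [0.6007, -0.0351, -0.0006]
eef_rot: [2.222, 2.22, -0.001]
contact_force: [0.3, 1.9, -0.1]
grip_width: 0.0854
grasp_force: 0.8
```

```bash
cat > q.py <<'E'
from rig import r,snapshot
from h import *
st=r.get_state();print(st["position"].round(4),st["contact_force"].round(1))
s=snapshot("top");np.savez("pics/last.npz",**s)
c0,d,a,b,n=spout(s);d=d*np.sign(-d[1]);e=sorted([c0+a*d,c0+b*d],key=lambda p:p[1])
print("spout yaw",np.arctan2(d[0],-d[1]).round(3),"len",b-a,"tip",e[0],"root",e[1])
# sink-side tray wall and near (-x) end wall from the white mask
m=(s["frame"].min(2)>110).astype(np.uint8);m[:,372:]=0;m[:155]=0;m[250:]=0
m=cv2.morphologyEx(comps(m)[0].astype(np.uint8),cv2.MORPH_CLOSE,np.ones((9,9)))
K=cv2.findContours(m,0,1)[0];P=ray(s,max(K,key=cv2.contourArea)[:,0,:],.022)[:,:2]
y=np.arctan2(d[0],-d[1])
for _ in range(3):
    R=Ro.from_euler("z",y).as_matrix()[:2,:2];L=P@R
    lo=L[:,1].min()
    x0=L[:,0].min();k=(L[:,0]>x0+.015)&(L[:,0]<x0+.13)&(L[:,1]<np.median(L[:,1]))
    f=np.polyfit(L[k,0],L[k,1],1);g=abs(L[k,1]-np.polyval(f,L[k,0]))<.003
    f=np.polyfit(L[k,0][g],L[k,1][g],1);y+=f[0]
w=np.polyval(f,x0+.07);c=R@[x0+.12,w+.09]
print("tray c",c.round(4),"yaw(wall)",round(y,3),"pts",g.sum(),"tip est",(c+R@[.04,-.18]).round(4))
E
python3 q.py
```

```text
[ 6.007e-01 -3.510e-02 -6.000e-04] [ 0.3  1.9 -0.1]
spout yaw 0.18 len 0.07979593151513756 tip [ 0.60915196 -0.32256544] root [ 0.59486017 -0.2440598 ]
tray c [ 0.5396 -0.1541] yaw(wall) 0.137 pts 32 tip est [ 0.6039 -0.327 ]
```

>>> jog_arm --rows '[[[-0.3,0,0],[0,0,0]],[[-0.7,0,0],[0,0,0]],[[-1.1,0,0],[0,0,0]],[[-1.5,0,0],[0,0,0]],[[-1.8,0,0],[0,0,0]],[[-1.8,0,0],[0,0,0]]]'

```text
t: 12.5
position: [0.6007, -0.0532, -0.0006]
eef_rot: [2.222, 2.22, -0.001]
contact_force: [1.0, 1.9, 1.7]
grip_width: 0.0852
grasp_force: 1.0
```

```bash
python3 q.py; python3 - <<'E'
import numpy as np,cv2
from h import *
s=dict(np.load("pics/last.npz"))
cv2.imwrite("pics/p4.png",cv2.resize(s["frame"][150:250,260:400][...,::-1],(784,560),interpolation=2))
# inner edge of rim: depth jump, in top view
P=cloud(s);o=[]
for v in range(165,215):
    u=np.nonzero(P[v,372:400,2]<-.05)[0][0]+372
    o.append(ray(s,[u-.5,v],.004)[0])
o=np.array(o);print("edge y",np.median(o[:,1]),np.polyfit(o[:,0],o[:,1],1))
g=s["frame"].mean(2);e=[ray(s,[370+np.argmax(np.diff(g[v,370:380]))+.5,v],.004)[0][1] for v in range(165,215)];print("outer",np.median(e))
E
```

```text
[ 6.007e-01 -5.320e-02 -6.000e-04] [1.  1.9 1.7]
spout yaw 0.067 len 0.07679603681116282 tip [ 0.5893448  -0.33279519] root [ 0.58420008 -0.25617168]
tray c [ 0.5333 -0.1648] yaw(wall) 0.08 pts 32 tip est [ 0.5876 -0.3411]
edge y -0.35183074652912233 [ 0.00874489 -0.35716257]
outer -0.322534533797436
```

View pics/p4.png

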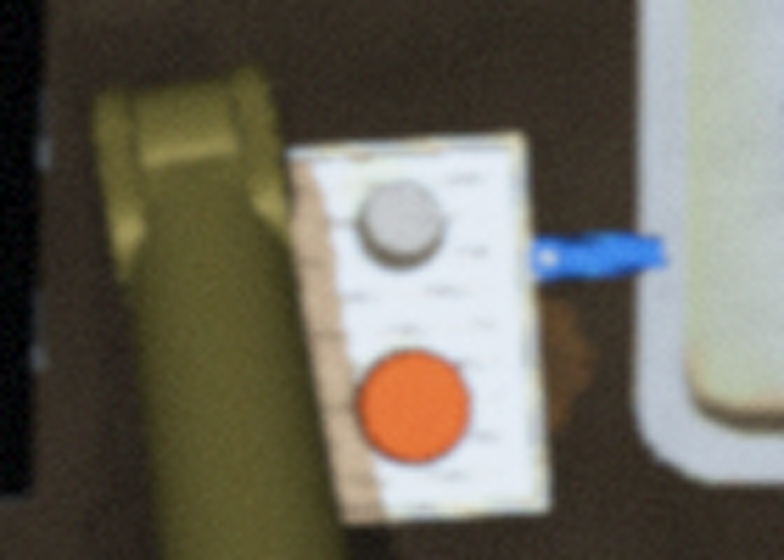

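Yaw is now about 4° and the spout tip is about 15 mm short of the edge (y = -0.352). I'll re-centre the gripper on the tray and push with both fingertips to square it.

>>> jog_arm --rows '[[[0.8,0,0],[0,0,0]],[[1.6,-0.3,0],[0,0,0]],[[1.6,-2.5,0],[0,0,0]],[[1.6,-4.7,0],[0,0,0]],[[1.6,-6.3,0],[0,0,0]],[[1.4,-6.7,0],[0,0,0]],[[0.8,-6.7,0],[0,0,0]],[[0.2,-6.7,0],[0,0,0]],[[-0.3,-6.7,0],[0,0,0]],[[-0.7,-6.7,0],[0,0,0]],[[-1.1,-6.7,0],[0,0,0]],[[-1.5,-6.7,0],[0,0,0]],[[-1.9,-6.7,0],[0,0,0]],[[-2.3,-6.7,0],[0,0,0]],[[-2.7,-6.7,0],[0,0,0]],[[-3.1,-6.7,0],[0,0,0]],[[-3.5,-6.7,0],[0,0,0]],[[-3.7,-6.7,0],[0,0,0]],[[-3.7,-6.7,0],[0,0,0]]]'

```text
t: 14.45
position: [0.5344, -0.088, -0.0006]
eef_rot: [-2.22, -2.223, -0.003]
contact_force: [2.6, 4.1, -0.4]
grip_width: 0.0853
grasp_force: 2.2
```

```bash
python3 q.py
```

```text
[ 0.5344 -0.088  -0.0006] [ 2.6  4.1 -0.4]
spout yaw -0.057 len 0.07682184313464545 tip [ 0.56788532 -0.36257714] root [ 0.57223312 -0.28587843]
tray c [ 0.5259 -0.1896] yaw(wall) 0.012 pts 32 tip est [ 0.568  -0.3691]
```

>>> jog_arm --rows '[[[-0.4,0,0],[0,0,0]],[[-0.7,0,0],[0,0,0]],[[-1.0,0,0],[0,0,0]],[[-1.2,0,0],[0,0,0]],[[-1.2,0,0],[0,0,0]],[[-1.2,0,0],[0,0,0]]]'

```text
t: 15.1
position: [0.5336, -0.1001, -0.0007]
eef_rot: [-2.221, -2.221, -0.001]
contact_force: [0.2, 4.4, 0.9]
grip_width: 0.0854
grasp_force: 2.6
```

```bash
python3 q.py; python3 q.py; python3 - <<'E'
import numpy as np,cv2
s=dict(np.load("pics/last.npz"))
cv2.imwrite("pics/p5.png",cv2.resize(s["frame"][155:240,310:400][...,::-1],(635,600),interpolation=2))
E
```

```text
[ 0.5336 -0.1001 -0.0007] [0.2 4.4 0.9]
spout yaw 0.023 len 0.07963555022542801 tip [ 0.568566   -0.37734436] root [ 0.5667074 -0.2977305]
tray c [ 0.5255 -0.2004] yaw(wall) 0.011 pts 32 tip est [ 0.5676 -0.3799]
[ 0.5337 -0.1001 -0.0007] [0.2 5.4 0.7]
spout yaw 0.019 len 0.07957476396936738 tip [ 0.568369  -0.3777001] root [ 0.56685097 -0.29813982]
tray c [ 0.5255 -0.2004] yaw(wall) 0.011 pts 33 tip est [ 0.5676 -0.3799]
```

View pics/p5.png

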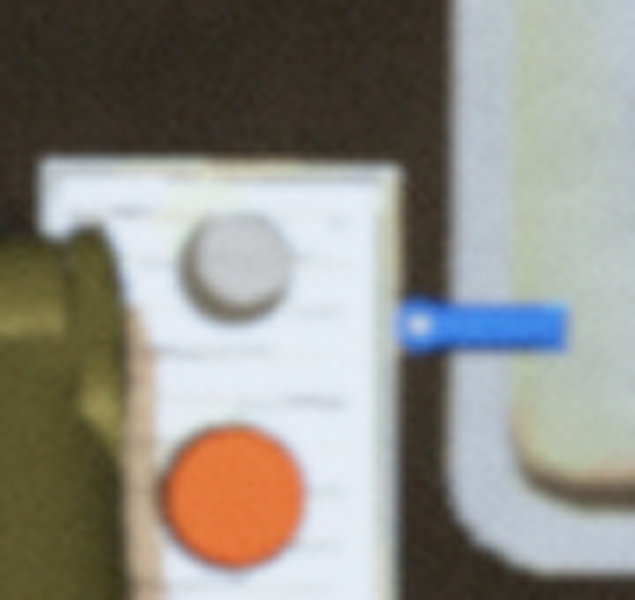

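The spout points straight over the rim. Its tip is at (567,328) in this crop and the inner edge at column 515, an overhang of about 26 mm. I'll push another 3.5 mm, then retreat.

>>> jog_arm --rows '[[[-0.15,0,0],[0,0,0]],[[-0.35,0,0],[0,0,0]],[[-0.35,0,0],[0,0,0]],[[-0.35,0,0],[0,0,0]],[[0.5,0,0],[0,0,0]],[[2,0,0],[0,0,0]],[[4,0,0],[0,0,0]],[[4,0,0],[0,0,0]],[[4,0,-4],[0,0,0]],[[4,0,-8],[0,0,0]],[[5,0,-12],[0,0,0]],[[7,0,-16],[0,0,0]],[[9,0,-20],[0,0,0]],[[11,0,-22],[0,0,0]],[[11,0,-22],[0,0,0]],[[11,0,-22],[0,0,0]]]'

```text
t: 16.8
position: [0.5334, 0.0082, 0.219]
eef_rot: [2.22, 2.221, -0.002]
contact_force: [0.3, -1.1, -0.4]
grip_width: 0.0857
grasp_force: 0.0
```

```bash
python3 q.py; python3 - <<'E'
import numpy as np,cv2
from rig import snapshot
from h import *
s=dict(np.load("pics/last.npz"))
a=cv2.resize(s["frame"][155:255,260:400][...,::-1],(560,400),interpolation=2)
w=snapshot("scene")["frame"][120:245,220:420][...,::-1]
cv2.imwrite("pics/p6.png",cv2.resize(np.hstack([a,cv2.resize(w,(640,400))]),(800,267)))
c=(.5255,-.204);print(edges({**s,"frame":s["frame"]*(np.arange(640)<372)[None,:,None]},np.array(c),0.))
E
```

```text
[0.5334 0.0082 0.219 ] [ 0.3 -1.1 -0.4]
spout yaw 0.012 len 0.07947859852948129 tip [ 0.56813838 -0.38108208] root [ 0.56716181 -0.30160948]
tray c [ 0.5253 -0.204 ] yaw(wall) 0.011 pts 32 tip est [ 0.5673 -0.3835]
[(np.int64(38), array([0.0191, 0.123 ])), (np.int64(40), array([-0.0079, -0.1195])), (np.int64(55), array([0.0053, 0.0906])), (np.int64(30), array([ 0.0111, -0.09  ]))]
```

View pics/p6.png

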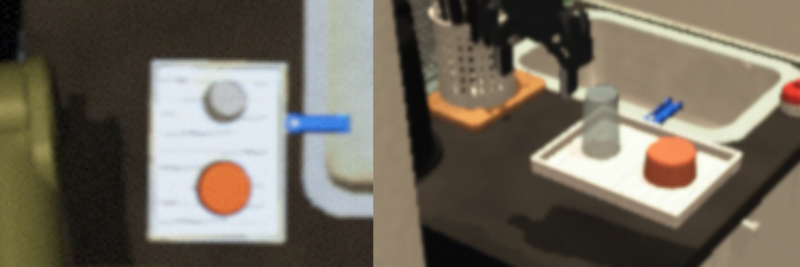

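The tray is square: the edges read 0.005–0.01 rad, about the slope the rim itself shows. The spout is straight with its end about 30 mm past the inner edge, both items are upright, and the arm is clear. Handing in.

```bash
python3 -c "from rig import r;print(r.sign_off())"
```

```text
the job is handed in; nothing more can be done
None
```

I turned the spout out to its stop and pushed the tray square to the sink (within about 0.01 rad). The spout's end hangs about 3 cm over the bowl, the tumbler and ramekin are still upright and untouched, and the job was handed in after about 17 s.

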